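# Turn the bronze plaque over in its folding case

### The arm

A 6-joint arm with a two-finger parallel gripper is mounted at the origin on the work surface. World frame = base frame: x ahead of the robot, y to its left, z up, the work surface at z = 0. Lengths are in mm, angles in rad, forces in N, time in s.
With the tool pointing down it reaches from about 400 to 925 mm from the base axis. Payload 12.5 kg.
Tool frame: the origin (TCP) lies at the very end of the fingers, on their centre line; the grasp point (between the pads) lies 19 mm behind it; z points along the fingers, y is the line along which they close (so a half turn about z gives the same grasp; the last joint's range is limited). The gripper opens to 95 mm and grips with 3 to 60 N. Pads are 20 mm wide; open, the fingers measure 119 mm over their backs; the gripper's body (75 mm by 180 mm) begins 59 mm behind the grasp point.
Start: joints at [1.224, 0.491, 1.559, -0, 1.092, -0.106], TCP at [149.031, 606.99, 214.661] pointing down, gripper open.
Joint ranges: [-3.1, 3.1], [-0.84, 2.19], [0.05, 2.79], [-1.13, 4.28], [0.06, 2.93], [-2.69, 2.69]. Speed limits (rad/s): [2.22, 2.22, 2.79, 3.14, 3.14, 3.14].

### API

Orientations are given as [roll, pitch, yaw] about the fixed x, y, z axes, in that order (R = Rz(yaw) Ry(pitch) Rx(roll)).
In Python, from cell import env gives the robot as it stands.
- The arm moves only by the shell command python3 steer.py 'ROWS'. ROWS is a JSON object whose key "deltas" holds a list of rows, 1 to 5 of them, each of 5 numbers: dx, dy, dz in units of 25 mm, then a turn about the tool's z in units of 0.1 rad, then the opening from 0.0 (shut) to 1.0 (fully open); each row is the pose to reach, as a shift and turn from the pose commanded when the command began, along the tool's axes at that moment; what a row does not reach only later rows make up. A row lasts 1/12 s, in which the tool goes at most 41.7 mm and 0.125 rad, less where a joint would pass 70% of its speed; a pose out of reach is approached as far as the arm can. The fingers move at their own pace and stop on an object; the grip force is fixed at half the most. Time passes only in rows, so rows that do not move let the fingers close. It prints the time, the measured TCP pose, the force, the opening and the grip force at its end. Input that does not fit is refused with a message, and nothing moves.
- env.state(): the state, without advancing time (a new reading comes with each control period).
- env.read_camera(name): name is "scene" or "top" or "wrist"; returns (picture, depth): 400x640x3 uint8, red, green, blue; 400x640 float32, mm along the optical axis (not along the pixel's ray), 0 where there is no reading.
- env.camera_info(name): a dict with "vertical_fov" (degrees; the focal length in pixels is half the picture's height over the tangent of half this angle, whatever the lens; pixels are square), "cx", "cy" (the principal point, pixels), "dist_coeffs" ([k1, k2, p1, p2, k3] as OpenCV has them; the pictures are not rectified), "origin" and "attitude" of the camera in the world. Camera axes: x right, y down, z forward; pixel columns grow to the right and rows downward; lengths in mm; the calibration is good to about 2 mm. A picture is of the moment at which its call begins: read the wrist's pose just before it. camera_info takes no time and is no camera call; for the wrist camera it gives the pose at the moment of the call.
- env.job_done(): hands the job in; it is judged then, once.
The state is a dict: "t": time; "joints": joint angles; "qvel": joint speeds; "tau": joint torques, N m; "eef_pos": TCP position; "tcp_rot": TCP orientation; "ft_force": force on the tool from outside, world axes, zero at the start; "moment": the same for the moment, N m; "opening": opening from 0.0 (shut) to 1.0 (fully open); "grip_force": force on a finger pad.
Only numpy, scipy, OpenCV 4.12 (cv2) and the standard library are available. Lean on these libraries where they do the work, as an engineer would, in place of code of your own. Each camera call takes 0.05 s, during which the arm holds its last target. There are 200 camera calls.

### The job

A bronze plaque lies picture side up in the far leaf of an open folding case, and its labelled back must be read without the gripper ever touching the bronze. Tip the far leaf up on its hinge, past upright, so that the plaque slides down to the hinge, stands on edge and tumbles over face down into the near leaf; then lay the empty far leaf gently back down, fully open and flat. Do not swing the leaf fast, and leave the other things on the desk where they are.

Things in the scene. Friction and masses are not known exactly. Their poses are not given: they have to be found in the camera images.
- case: Dark red leather folding case, felt lined; it does not shift. Origin: middle of the hinge line, at desk level; x points from the near leaf (-x, fixed) to the far leaf (+x), away from the robot give or take the yaw; y along the hinge. Near leaf: x -150 to 0, y -96 to 96 mm; floor 8 mm thick; walls on three sides 10 mm thick, rising 28 mm above the floor. Hinge axis: along y at z = 8 mm.
- near_floor (a point): Middle of the near leaf's felt floor, on its upper surface, 8 mm above the desk, 70 mm from the hinge towards the robot; axes as the case's. The near leaf's cavity is 140 (x) by 172 (y) mm; nothing stands at its hinge side.
- leaf (a joint): Angle of the far leaf about the hinge, rad: 0 lying flat and fully open, pi/2 upright, 2.0 leaning over the near leaf against its stop. Friction hinges hold it at any angle, also with the plaque in it; turning it takes about 1.1 N m besides the weight (leaf 0.35 kg), some 5 to 13 N at the end wall.
- leaf_rim (a point): Middle of the top edge of the far leaf's end wall, the one farthest from the hinge: 155 mm from the hinge axis along the leaf, 28 mm above its floor. It swings with the leaf; axes: x from hinge to end wall, z out of the leaf's floor. The end wall is 10 mm thick and can be pinched; at the start the plaque leaves at least 35 mm free inside it.
- bead (a point): Middle of the low bead along the far leaf's hinge side, on its top: 5 mm thick, 8 mm high; it stops the plaque's foot. Far leaf, lying flat, in the case's axes: x 0 to 160, y -83 to 83 mm, floor 8 mm thick (underside on the desk), side walls and end wall 10 mm thick, 28 mm high above the floor; cavity 146 mm wide. Axes as point leaf_rim.
- plaque: Cast bronze, 80 (x) by 100 (y) by 12 mm (z), about 0.45 kg; origin at its centre; z out of the picture side (golden, rim, ship in relief); the back is dark green with a white label. Starts picture up in the far leaf, 100 mm side about along the hinge. As the leaf tips it slides to the bead by 20 to 55 deg, stands on edge near 90 and falls over into the near leaf at about 90 to 100 deg.
- magnifier: Reading glass with brass rim (94 mm across) and dark wooden handle, about 205 mm long, 15 mm high, lying on the desk. Origin on the desk where handle meets rim. Bystander.
- paperweight: Green glass paperweight, 72 mm across, 38 mm high; origin under its centre. Bystander.
- mug: Blue mug, 82 mm across, 95 mm high, handle to its +y; origin under its centre. Bystander.
- ink: Dark blue ink jar with black cap, 60 mm across, 55 mm high; origin under its centre. Bystander.
- notebook: Navy notebook with paper edges, 214 by 152 by 19 mm, lying flat; origin under its centre. Bystander.

How it is judged:
By the outcome, as a careful person would: the job done as asked, in the order asked, and still so for the second after the job is handed in, with the robot touching nothing.
It also fails if it takes over 72 s, if anything falls off the work surface, if the arm or the gripper's body presses on something with over 40 N, if the wrist force passes 120 N, or if a joint passes its speed limit or range.

## Working session

There is one attempt and no reset: what is moved stays moved. The work goes in short steps, Python scripts to look and compute and a shell command to move; the robot and the scene stay as the last step left them, time stands still between calls to the robot, and variables do not carry over. Pictures are saved under pics/ and viewed, at most 10 in all, crops included, and the job is handed in when it is done.

```bash
ls; mkdir -p pics
python3 - <<'E'
from cell import env
import cv2,numpy as np
for n in ("scene","top"):
    p,d=env.read_camera(n); i=env.camera_info(n); print(n,i)
    cv2.imwrite(f"pics/{n}0.png",p[:,:,::-1]); np.savez(f"{n}0.npz",p=p,d=d)
s=env.state(); print(s)
E
```

```text
cell.py
pics
steer.py
scene {'vertical_fov': 56.191315041988396, 'cx': 317.34720492944075, 'cy': 205.85122808331298, 'dist_coeffs': array([-0.02655967,  0.        ,  0.        ,  0.        ,  0.        ]), 'origin': array([1341.25980016,  532.52766201,  786.04843969]), 'attitude': array([-2.24601787,  0.01392609,  2.06430538])}
top {'vertical_fov': 50.56242389831051, 'cx': 317.11920969497663, 'cy': 192.56520624839692, 'dist_coeffs': array([0.00376115, 0.        , 0.        , 0.        , 0.        ]), 'origin': array([ 380.24323178,   72.03432701, 1108.57671644]), 'attitude': array([-3.01891402e+00,  2.01087432e-03, -1.55007676e+00])}
{'t': 0.1, 'joints': array([ 1.22439121e+00,  4.91490645e-01,  1.55936570e+00,  6.24641314e-06,
        1.09172427e+00, -1.05582538e-01]), 'qvel': array([ 0.00092286, -0.00125158, -0.00138421,  0.00012924,  0.00124323,
       -0.00037379]), 'tau': array([ 2.81966655e-03, -6.13618326e+01, -2.58604145e+01,  6.93562254e-02,
        4.70405747e-02, -3.66894687e-05]), 'eef_pos': array([148.95763327, 606.77357128, 214.13341109]), 'tcp_rot': array([-3.14061078e+00, -1.09626623e-04,  2.90076713e+00]), 'ft_force': array([-0.41518223,  0.71548574,  0.15564959]), 'moment': array([0.00457948, 0.01803452, 0.05460465]), 'grip_force': 0.0, 'opening': 0.9983674113327637}
```
View pics/top0.png

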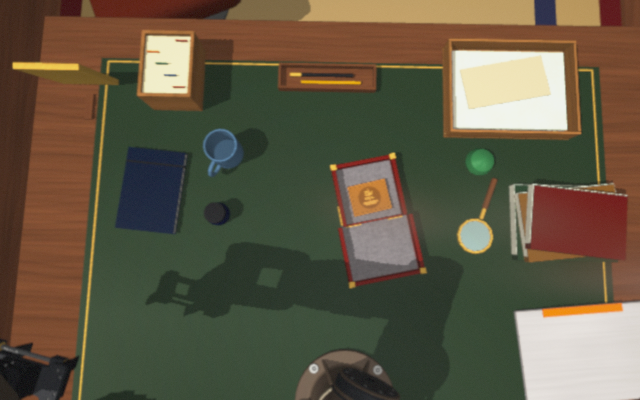

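View pics/scene0.png

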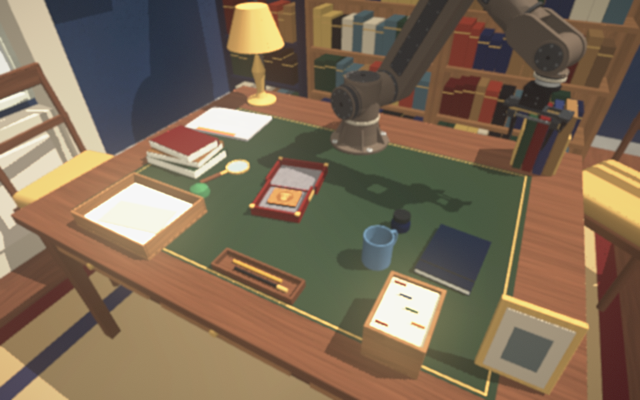

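The top view shows the case, with the far leaf's brass corners at about (333,167) and (393,155), the near ones at (424,270) and (350,285), the hinge along about (340,228)–(410,215), and the golden plaque at (369,197). The scene view shows the case at about (290,188). The mug, ink and notebook lie between the gripper's start and the case.

Create h.py:
```python
import numpy as np,cv2
from scipy.spatial.transform import Rotation as R
def rays(i,px):
    f=200/np.tan(np.radians(i['vertical_fov']/2)); K=np.array([[f,0,i['cx']],[0,f,i['cy']],[0,0,1]])
    n=cv2.undistortPoints(np.array(px,float).reshape(-1,1,2),K,np.array(i['dist_coeffs'],float)).reshape(-1,2)
    M=R.from_euler('xyz',i['attitude']).as_matrix()
    return np.c_[n,np.ones(len(n))]@M.T, np.array(i['origin'])
def plane(i,px,z):
    d,o=rays(i,px); return o+d*((z-o[2])/d[:,2])[:,None]
def depthpts(i,d,px):
    r,o=rays(i,px); px=np.array(px,int); return o+r*d[px[:,1],px[:,0]][:,None]
def two(i1,p1,i2,p2):
    d1,o1=rays(i1,p1); d2,o2=rays(i2,p2); out=[]
    for a,b in zip(d1,d2):
        t=np.linalg.lstsq(np.c_[a,-b],o2-o1,rcond=None)[0]; A,B=o1+a*t[0],o2+b*t[1]; out.append(np.r_[(A+B)/2,np.linalg.norm(A-B)])
    return np.array(out)
```

Run:
```python
from cell import env
from h import *
for n,box in (("top",(320,140,440,300)),("scene",(235,145,345,235))):
    z=np.load(n+"0.npz"); p=z['p'];d=z['d']; i=env.camera_info(n)
    hsv=cv2.cvtColor(p,cv2.COLOR_RGB2HSV); m=np.zeros(p.shape[:2],np.uint8)
    x0,y0,x1,y1=box; h,s,v=cv2.split(hsv)
    red=(((h<8)|(h>170))&(s>110)&(v>50)); gold=((h>10)&(h<30)&(s>90)&(v>130))
    for nm,k in(("red",red),("gold",gold)):
        m[:]=0; m[y0:y1,x0:x1]=k[y0:y1,x0:x1]
        c,_=cv2.findContours(m,cv2.RETR_EXTERNAL,cv2.CHAIN_APPROX_NONE)
        for q in c:
            if len(q)<6: continue
            a=cv2.contourArea(q); r=cv2.minAreaRect(q); print(n,nm,a,np.round(r[0],1),np.round(r[1],1),round(r[2],1), 'z36',plane(i,[r[0]],36)[0].round(0),'dep',depthpts(i,d,[r[0]])[0].round(0))
    x=cv2.resize(p[y0:y1,x0:x1],None,fx=4,fy=4,interpolation=cv2.INTER_CUBIC)[:600]; cv2.imwrite(f"pics/{n}crop.png",x[:,:,::-1])
```

```text
top red 218.0 [387.2 277.2] [ 4.5 64.3] 78.7 z36 [ 304. -102.   36.] dep [ 304. -102.   38.]
top red 166.5 [344.8 254. ] [53.7  4.3] 79.0 z36 [359.   4.  36.] dep [359.   4.  34.]
top red 0.0 [350.5 224. ] [3. 0.] 180.0 z36 [434.  -9.  36.] dep [435. -10.  20.]
top red 0.0 [355.5 223. ] [3. 0.] 180.0 z36 [437. -22.  36.] dep [438. -23.  16.]
top red 0.0 [364.5 221.5] [0.8 9. ] 78.7 z36 [441. -44.  36.] dep [442. -46.  18.]
top red 0.0 [372.5 220. ] [3. 0.] 180.0 z36 [445. -65.  36.] dep [447. -67.  15.]
top red 241.5 [415.3 240.2] [53.8  5.8] 77.0 z36 [ 397. -173.   36.] dep [ 397. -172.   38.]
top red 150.5 [338.9 198.4] [56.5  4.4] 77.6 z36 [499.  21.  36.] dep [499.  21.  35.]
top red 222.0 [398.6 186.4] [55.2  5.5] 77.1 z36 [ 533. -131.   36.] dep [ 533. -131.   37.]
top red 186.5 [362.5 161.6] [ 4.7 51.8] 79.0 z36 [595. -38.  36.] dep [595. -38.  35.]
top gold 22.5 [351.5 284.5] [5. 5.] 90.0 z36 [284. -13.  36.] dep [284. -13.  37.]
top gold 18.5 [422.5 270. ] [4. 5.] 90.0 z36 [ 323. -190.   36.] dep [ 323. -189.   39.]
top gold 12.0 [354. 225.] [ 2.  12.6] 78.7 z36 [432. -18.  
[... 475 characters left out ...]
red 994.5 [288.8 189.2] [52.6 76.2] 27.5 z36 [486. -50.  36.] dep [454. -71.   8.]
scene gold 24.5 [297.  213.5] [5. 6.] 90.0 z36 [584.  41.  36.] dep [587.  43.  39.]
scene gold 20.5 [251.5 205.5] [5. 5.] 90.0 z36 [ 617. -110.   36.] dep [ 617. -110.   36.]
scene gold 34.0 [311. 195.] [ 3.6 12.5] 26.6 z36 [480.  33.  36.] dep [461.  22.  19.]
scene gold 453.5 [284.1 196.4] [32.8 17.3] 8.1 z36 [528. -42.  36.] dep [513. -53.  22.]
scene gold 8.0 [325.5 164.5] [3. 3.] 90.0 z36 [291. -10.  36.] dep [290. -10.  35.]
scene gold 45.0 [242.  166.5] [15. 14.] 90.0 z36 [ 444. -280.   36.] dep [ 408. -312.    6.]
scene gold 7.0 [280.5 157.5] [3. 3.] 0.0 z36 [ 325. -186.   36.] dep [ 328. -185.   38.]
```

View pics/topcrop.png

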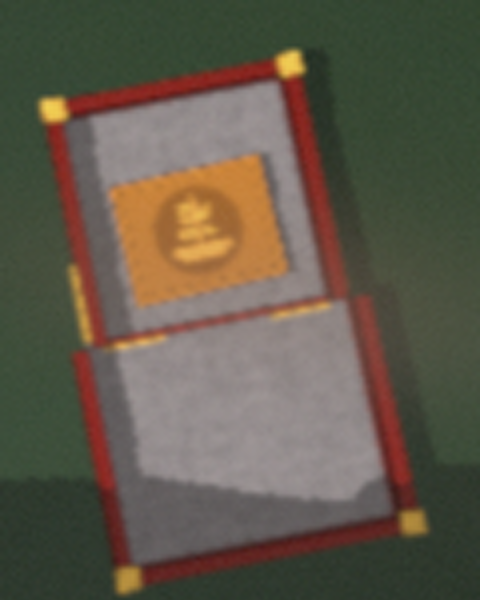

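Two views put the end wall's rim at about (598,-37,37), the hinge at (446,-70) and the yaw at 0.217. All of this fits the sizes given. The plaque leaves over 40 mm free inside the end wall. Next I move over the end wall.

The manual's scale: shifts go in units of 25 mm and turns go in units of 0.1 rad. Converting my numbers, -147 mm is -5.88, -37 mm is -1.48.

```bash
python3 steer.py '{"deltas": [[-1.48, -1.28, 0, 0, 0.5], [-2.96, -2.56, 0, 0, 0.5], [-4.4, -3.88, 0, 0, 0.5], [-5.88, -5.2, 0, 0, 0.5], [-5.88, -5.2, 0, 0, 0.5]]}'
python3 steer.py '{"deltas": [[-1.48, -1.28, 0, 0, 0.5], [-2.96, -2.56, 0, 0, 0.5], [-4.4, -3.88, 0, 0, 0.5], [-5.88, -5.2, 0, 0, 0.5], [-5.88, -5.2, 0, 0, 0.5]]}'
python3 steer.py '{"deltas": [[-1.48, -1.28, 0, 0, 0.5], [-2.96, -2.56, 0, 0, 0.5], [-4.4, -3.88, 0, 0, 0.5], [-5.88, -5.2, 0, 0, 0.5], [-5.88, -5.2, 0, 0, 0.5]]}'
python3 steer.py '{"deltas": [[-1.48, -1.28, 0, 0, 0.5], [-2.96, -2.56, 0, 0, 0.5], [-4.4, -3.88, 0, 0, 0.5], [-5.96, -5.12, 0, 0, 0.5], [-5.96, -5.12, 0, 0, 0.5]]}'
python3 steer.py '{"deltas": [[0, 0, 0, 1.2, 0.5], [0, 0, 0, 2.4, 0.5], [0, 0, 0, 3.6, 0.5], [0, 0, 0, 4.8, 0.5], [0, 0, 0, 6, 0.5]]}'
python3 steer.py '{"deltas": [[0, 0, 0, 1.2, 0.4], [0, 0, 0, 2.4, 0.4], [0, 0, 0, 3.6, 0.4], [0, 0, 0, 4.8, 0.4], [0, 0, 0, 5.13, 0.4]]}'
python3 - <<'E'
from cell import env
from h import *
i=env.camera_info("wrist");p,d=env.read_camera("wrist"); s=env.state(); print(s['eef_pos'],s['tcp_rot'],s['joints'],i)
np.savez("w0.npz",p=p,d=d,o=i['origin'],a=i['attitude']); cv2.imwrite("pics/w0.png",p[:,:,::-1])
E
```

```text
t: 0.52
eef_pos: [261.7, 443.1, 214.5]
tcp_rot: [-3.141, -0.0, 2.9]
ft_force: [1.0, 0.8, 0.3]
opening: 0.707
grip_force: 0.0
t: 0.93
eef_pos: [373.6, 281.8, 214.6]
tcp_rot: [-3.141, 0.0, 2.9]
ft_force: [0.6, 0.2, -0.5]
opening: 0.502
grip_force: 0.0
t: 1.35
eef_pos: [485.7, 120.3, 214.5]
tcp_rot: [-3.141, 0.0, 2.9]
ft_force: [-0.7, 1.1, -0.5]
opening: 0.501
grip_force: 0.0
t: 1.77
eef_pos: [599.8, -39.8, 214.2]
tcp_rot: [-3.141, -0.0, 2.899]
ft_force: [0.0, 0.2, -0.2]
opening: 0.503
grip_force: 0.0
t: 2.18
eef_pos: [598.3, -36.9, 214.2]
tcp_rot: [-3.141, -0.001, 2.295]
ft_force: [-0.1, -0.0, -0.1]
opening: 0.496
grip_force: 0.0
t: 2.6
eef_pos: [598.3, -36.7, 214.3]
tcp_rot: [-3.141, -0.0, 1.781]
ft_force: [0.9, 0.6, -0.3]
opening: 0.403
grip_force: 0.0
[598.32848209 -36.71563178 214.283872  ] [-3.14099703e+00 -3.65473818e-04  1.78262540e+00] [-1.71495866e-01  4.55061220e-01  1.62389373e+00  1.32937360e-04
  1.06332679e+00 -3.83389693e-01] {'vertical_fov': 61.06179488243552, 'cx': 325.24257417952225, 'cy': 199.46885085767616, 'dist_coeffs': array([-0.00231945,  0.        ,  0.        ,  0.        ,  0.        ]), 'origin': array([579.68802733,  43.67903889, 383.99251375]), 'attitude': array([2.84733985e+00, 1.25901359e-03, 2.09023010e-01])}
```

View pics/w0.png

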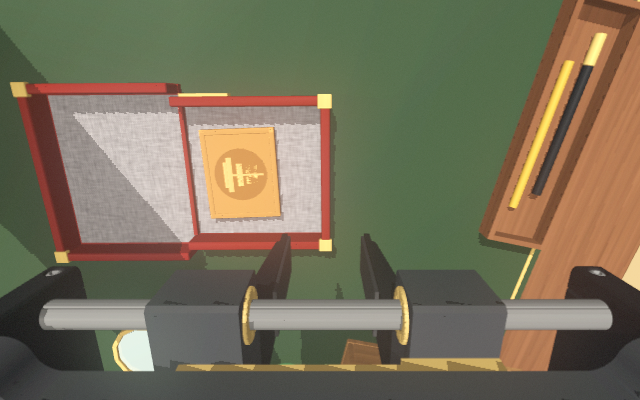

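The wrist view shows the end wall as a vertical strip at column ~325, with its corners at (324,101) and (325,245). The plaque is at (240,172), and the open fingers straddle columns 285–365. I'll compute the refined pose.

Run:
```python
from cell import env
from h import *
z=np.load("w0.npz"); i=env.camera_info("wrist"); i['origin']=z['o'];i['attitude']=z['a']; p=z['p']; d=z['d']
hsv=cv2.cvtColor(p,cv2.COLOR_RGB2HSV); h,s,v=cv2.split(hsv)
def comp(k,box):
    m=np.zeros(h.shape,np.uint8); x0,y0,x1,y1=box; m[y0:y1,x0:x1]=k[y0:y1,x0:x1]
    c,_=cv2.findContours(m,cv2.RETR_EXTERNAL,cv2.CHAIN_APPROX_NONE); return cv2.minAreaRect(max(c,key=cv2.contourArea))
gold=(h>10)&(h<32)&(s>80)&(v>130); red=((h<8)|(h>170))&(s>100)
a=[comp(gold,b)[0] for b in((310,85,340,115),(310,232,340,258),(5,75,40,105),(45,245,75,268))]
print(a)
P=plane(i,a,36); print(P.round(1)); print(depthpts(i,d,a).round(1))
ti=env.camera_info("top"); print('two',two(ti,[(333.5,167),(391.8,155.7),(351.5,284.5),(422.5,270)],i,a).round(1))
w=comp(red,(312,115,340,230)); print('endwall',w,plane(i,[w[0]],36).round(1))
q=comp(gold,(190,115,290,225)); b=cv2.boxPoints(q); print('plaque',plane(i,b,20).round(1))
M=(P[0]+P[1])/2; yaw=np.arctan2(P[0][0]-P[1][0],-(P[0][1]-P[1][1])) ; v=P[0]-P[1]; yaw=np.arctan2(-v[0],v[1]); print(M,yaw,np.linalg.norm(v))
u=np.array([np.cos(yaw),np.sin(yaw)]); print('hinge',M[:2]-155*u, 'plaque x from hinge',(plane(i,b,20)[:,:2]-(M[:2]-155*u))@u)
```

```text
[(324.0, 101.0), (324.5, 244.5), (19.913795471191406, 88.96552276611328), (61.413936614990234, 256.55328369140625)]
[[ 578.9   39.4   36. ]
 [ 611.2 -111.2   36. ]
 [ 285.3  -11.1   36. ]
 [ 322.8 -187.8   36. ]]
[[ 578.9   39.4   37.8]
 [ 611.1 -110.6   37.4]
 [ 286.6  -10.9   37.5]
 [ 323.7 -187.    37.3]]
two [[ 578.7   37.9   41.     3.1]
 [ 612.6 -114.2   30.2    1.7]
 [ 283.8  -12.4   34.1    2. ]
 [ 322.8 -189.1   35.4    1.9]]
endwall ((324.5, 172.0), (114.0, 9.0), 90.0) [[594.1 -30.4  36. ]]
plaque [[ 454.9  -16.3   20. ]
 [ 531.4    6.6   20. ]
 [ 557.2  -93.6   20. ]
 [ 474.4 -119.2   20. ]]
[595.06953399 -35.89567136  36.        ] 0.21158916850466641 153.9947672562626
hinge [443.52628168 -68.44782461] plaque x from hinge [ 22.09346546 101.70419481 105.82027071  19.50079439]
```

```bash
python3 steer.py '{"deltas": [[0, -0.08, 1.6, 0, 0.4], [0, -0.08, 3.2, 0, 0.4], [0, -0.08, 4.8, 0, 0.4], [0, -0.08, 6, 0, 0.4], [0, -0.08, 6.4, 0, 0.4]]}'
python3 steer.py '{"deltas": [[0, 0, 0.4, 0, 0.4], [0, 0, 0.8, 0, 0.4], [0, 0, 1.2, 0, 0.4], [0, 0, 1.6, 0, 0.4], [0, 0, 1.6, 0, 0.4]]}'
python3 steer.py '{"deltas": [[0, 0, 0, 0, 0.0], [0, 0, 0, 0, 0.0], [0, 0, 0, 0, 0.0], [0, 0, 0, 0, 0.0], [0, 0, 0, 0, 0.0]]}'
```

```text
t: 3.07
eef_pos: [594.4, -36.8, 50.3]
tcp_rot: [-3.136, -0.003, 1.789]
ft_force: [-1.0, 0.1, -0.7]
opening: 0.402
grip_force: 0.0
t: 3.48
eef_pos: [596.2, -37.1, 13.6]
tcp_rot: [-3.141, -0.0, 1.788]
ft_force: [-0.3, -0.6, 0.2]
opening: 0.398
grip_force: 0.0
t: 3.9
eef_pos: [597.9, -37.1, 15.2]
tcp_rot: [3.138, 0.001, 1.787]
ft_force: [17.2, 12.2, -8.6]
opening: 0.11
grip_force: 9.3
```

```bash
python3 steer.py '{"deltas": [[0, 0.06, -0.16, 0, 0.0], [0, 0.04, -0.36, 0, 0.0], [0, 0, -0.56, 0, 0.0], [0, -0.04, -0.74, 0, 0.0], [0, -0.108, -0.92, 0, 0.0]]}'
python3 steer.py '{"deltas": [[0, -0.052, -0.176, 0, 0.0], [0, -0.112, -0.352, 0, 0.0], [0, -0.18, -0.528, 0, 0.0], [0, -0.248, -0.7, 0, 0.0], [0, -0.32, -0.88, 0, 0.0]]}'
python3 - <<'E'
from cell import env
import cv2
s=env.state(); print(s['ft_force'],s['moment'],s['grip_force'])
p,d=env.read_camera("scene")
cv2.imwrite("pics/s1.png",cv2.resize(p[130:250,200:380],None,fx=4,fy=4)[:,:,::-1])
E
```

```text
t: 4.32
eef_pos: [594.0, -37.7, 37.9]
tcp_rot: [3.141, -0.0, 1.788]
ft_force: [6.1, 0.6, -15.2]
opening: 0.123
grip_force: 30.0
t: 4.73
eef_pos: [586.8, -39.4, 60.5]
tcp_rot: [3.139, 0.0, 1.788]
ft_force: [6.8, 1.8, -13.4]
opening: 0.147
grip_force: 30.0
[  6.81628395   1.79406413 -13.40740252] [ 0.28469577 -1.71375231 -0.0352826 ] 29.97152779251337
```

View pics/s1.png

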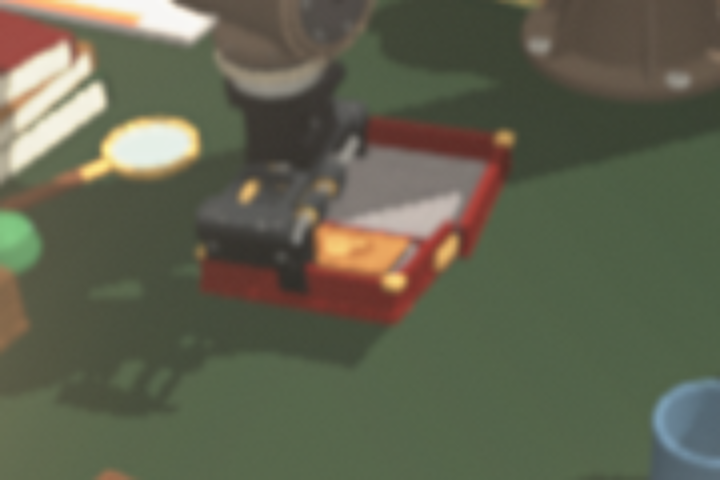

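The view shows the leaf tipped about 0.3 rad, held at the end wall, with the plaque still inside it. The forces are moderate, so I continue along the arc.

Scaled: -2 mm is -0.08, -20.5 mm is -0.82.

```bash
python3 steer.py '{"deltas": [[0, -0.08, -0.168, 0, 0.0], [0, -0.168, -0.332, 0, 0.0], [0, -0.26, -0.496, 0, 0.0], [0, -0.352, -0.66, 0, 0.0], [0, -0.452, -0.82, 0, 0.0]]}'
python3 steer.py '{"deltas": [[0, -0.108, -0.152, 0, 0.0], [0, -0.22, -0.304, 0, 0.0], [0, -0.336, -0.452, 0, 0.0], [0, -0.452, -0.6, 0, 0.0], [0, -0.572, -0.744, 0, 0.0]]}'
```

```text
t: 5.2
eef_pos: [576.9, -41.6, 81.4]
tcp_rot: [3.136, 0.001, 1.788]
ft_force: [10.1, 4.7, -8.8]
opening: 0.171
grip_force: 30.2
t: 5.62
eef_pos: [564.3, -44.5, 100.9]
tcp_rot: [3.133, 0.002, 1.787]
ft_force: [14.7, 9.0, -4.0]
opening: 0.188
grip_force: 29.6
```

```bash
python3 steer.py '{"deltas": [[0, -0.128, -0.136, 0, 0.0], [0, -0.26, -0.272, 0, 0.0], [0, -0.396, -0.404, 0, 0.0], [0, -0.532, -0.532, 0, 0.0], [0, -0.672, -0.652, 0, 0.0]]}'
python3 steer.py '{"deltas": [[0, -0.148, -0.116, 0, 0.0], [0, -0.296, -0.228, 0, 0.0], [0, -0.448, -0.336, 0, 0.0], [0, -0.604, -0.44, 0, 0.0], [0, -0.764, -0.54, 0, 0.0]]}'
python3 - <<'E'
from cell import env
import cv2
p,d=env.read_camera("scene")
cv2.imwrite("pics/s2.png",cv2.resize(p[110:250,200:380],None,fx=4,fy=4)[:,:,::-1])
E
```

```text
t: 6.03
eef_pos: [549.3, -47.9, 118.2]
tcp_rot: [3.129, 0.003, 1.787]
ft_force: [18.7, 12.1, 4.9]
opening: 0.201
grip_force: 31.1
t: 6.45
eef_pos: [532.5, -51.7, 133.1]
tcp_rot: [3.124, 0.004, 1.787]
ft_force: [23.3, 19.4, 15.4]
opening: 0.212
grip_force: 32.7
```

View pics/s2.png

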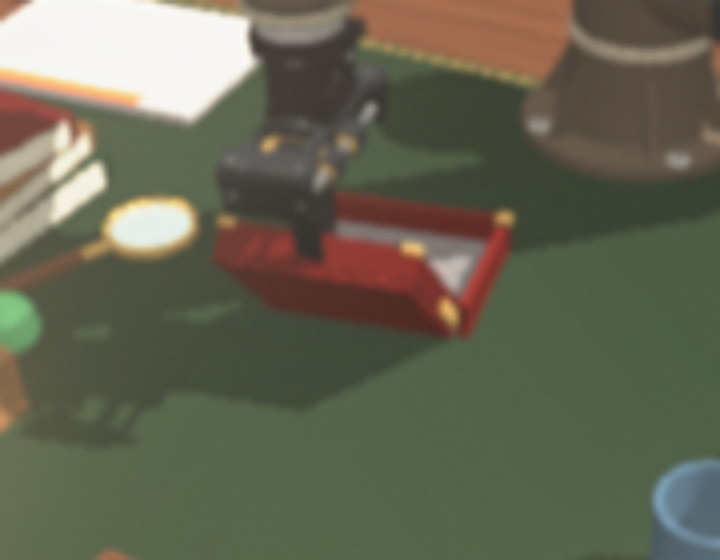

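The leaf stands at about 0.9 rad (50°), with the near felt clear and the plaque hidden behind the wall. Next I release, rise, turn the tool a quarter and go round to the outside to push.

Scaled: -50 mm is -2, 20 mm is 0.8, 0.6 rad is 6.

```bash
python3 steer.py '{"deltas": [[0, 0, 0, 0, 0.2], [0, 0, 0, 0, 0.3], [0, 0, 0, 0, 0.4], [0, 0, 0, 0, 0.4], [0, 0, 0, 0, 0.4]]}'
python3 steer.py '{"deltas": [[0, 0, -0.6, 0, 0.4], [0, 0, -1.2, 0, 0.4], [0, 0, -2, 0, 0.4], [0, 0, -2.8, 0, 0.4], [0, 0, -2.8, 0, 0.4]]}'
python3 steer.py '{"deltas": [[0, 0.8, 0, 1.2, 0.0], [0, 1.6, 0, 2.4, 0.0], [0, 2.56, 0, 3.6, 0.0], [0, 2.56, 0, 4.8, 0.0], [0, 2.56, 0, 6, 0.0]]}'
python3 steer.py '{"deltas": [[0, 0, 0, 1.2, 0.0], [0, 0, 0, 2.4, 0.0], [0, 0, 0, 3.6, 0.0], [0, 0, 0, 4.8, 0.0], [0, 0, 0, 6, 0.0]]}'
python3 steer.py '{"deltas": [[0, 0, 0, 1.2, 0.0], [0, 0, 0, 2.4, 0.0], [0, 0, 0, 3.7, 0.0], [0, 0, 0, 3.7, 0.0], [0, 0, 0, 3.7, 0.0]]}'
python3 - <<'E'
from cell import env
from h import *
s=env.state(); print(s['eef_pos'],s['tcp_rot'],s['joints'])
# depth points in wrist and top: fit leaf angle in case axes
u=np.array([.9776,.2105]);O=np.array([445,-69.5])
p,d=env.read_camera("scene"); i=env.camera_info("scene")
hsv=cv2.cvtColor(p,cv2.COLOR_RGB2HSV);h,sa,v=cv2.split(hsv)
m=(((h<8)|(h>170))&(sa>100)&(v>40)&(d>0)); m[:130]=0;m[240:]=0;m[:,:235]=0;m[:,345:]=0
ys,xs=np.nonzero(m); P=depthpts(i,d,np.c_[xs,ys]); L=np.c_[(P[:,:2]-O)@u,(P[:,:2]-O)@[-u[1],u[0]],P[:,2]]
k=(L[:,0]>0)&(L[:,2]>12)
Lk=L[k]; print(len(Lk)); np.save("L.npy",Lk)
for z0 in range(10,170,12):
    q=Lk[(Lk[:,2]>=z0)&(Lk[:,2]<z0+12)]
    if len(q): print(z0,np.percentile(q[:,0],[5,50,95]).round(),np.percentile(q[:,1],[5,95]).round())
E
```

```text
t: 6.92
eef_pos: [527.5, -52.5, 131.4]
tcp_rot: [3.136, 0.002, 1.788]
ft_force: [2.8, 3.5, 11.5]
opening: 0.387
grip_force: 5.4
t: 7.33
eef_pos: [526.8, -52.9, 203.0]
tcp_rot: [3.137, 0.002, 1.788]
ft_force: [-0.5, -0.0, 0.3]
opening: 0.399
grip_force: 0.0
t: 7.75
eef_pos: [588.7, -38.6, 198.4]
tcp_rot: [-3.141, 0.0, 1.183]
ft_force: [-0.4, -0.3, -0.7]
opening: 0.11
grip_force: 0.0
t: 8.17
eef_pos: [587.9, -38.9, 198.8]
tcp_rot: [-3.141, 0.001, 0.582]
ft_force: [0.6, -0.2, -1.0]
opening: 0.004
grip_force: 0.0
t: 8.58
eef_pos: [588.1, -38.9, 198.8]
tcp_rot: [-3.142, 0.0, 0.221]
ft_force: [1.0, -0.0, -0.0]
opening: 0.005
grip_force: 0.0
[588.12142973 -38.89907145 198.76281217] [-3.14152147e+00  2.61888509e-04  2.21412698e-01] [-1.78069856e-01  4.56767472e-01  1.66752865e+00 -4.26362483e-05
  1.01756549e+00  1.17133619e+00]
994
10 [ 3. 19. 24.] [-61.  92.]
22 [ 4. 30. 34.] [-65.  94.]
34 [ 3. 41. 46.] [-65.  92.]
46 [48. 51. 56.] [-68.  82.]
58 [50. 63. 67.] [-73.  84.]
70 [46. 71. 78.] [-61.  84.]
82 [54. 83. 89.] [-62.  84.]
94 [ 64.  94. 100.] [-68.  84.]
106 [ 83. 105. 110.] [-70.  84.]
118 [101. 111. 115.] [-71.  83.]
130 [ 92. 100. 107.] [-71.  76.]
142 [87. 92. 97.] [-60.  61.]
```

Scaled: 96 mm is 3.84, 85 mm is 3.4.

```bash
python3 steer.py '{"deltas": [[0, 0, 1.2, 0, 0], [0, 0, 2.4, 0, 0], [0, 0, 3.4, 0, 0], [0, 0, 3.84, 0, 0], [0, 0, 3.84, 0, 0]]}'
python3 steer.py '{"deltas": [[-0.2, 0, 0, 0, 0], [-0.4, 0, 0, 0, 0], [-0.6, 0, 0, 0, 0], [-0.72, 0, 0, 0, 0], [-0.84, 0, 0, 0, 0]]}'
python3 steer.py '{"deltas": [[-0.136, 0, -0.14, 0, 0], [-0.28, 0, -0.272, 0, 0], [-0.424, 0, -0.4, 0, 0], [-0.572, 0, -0.528, 0, 0], [-0.72, 0, -0.64, 0, 0]]}'
python3 steer.py '{"deltas": [[-0.16, 0, -0.112, 0, 0], [-0.32, 0, -0.22, 0, 0], [-0.48, 0, -0.324, 0, 0], [-0.64, 0, -0.424, 0, 0], [-0.804, 0, -0.52, 0, 0]]}'
```

```text
t: 9.05
eef_pos: [587.4, -38.8, 100.4]
tcp_rot: [-3.14, 0.004, 0.22]
ft_force: [-0.2, 0.3, 0.2]
opening: 0.002
grip_force: 0.0
t: 9.47
eef_pos: [568.0, -43.7, 103.5]
tcp_rot: [3.141, -0.002, 0.218]
ft_force: [7.2, 2.1, 0.8]
opening: 0.002
grip_force: 4.2
t: 9.88
eef_pos: [551.5, -47.4, 119.2]
tcp_rot: [3.141, -0.003, 0.218]
ft_force: [7.4, 1.7, -5.2]
opening: 0.004
grip_force: 3.5
t: 10.3
eef_pos: [531.8, -51.7, 132.1]
tcp_rot: [3.141, -0.003, 0.218]
ft_force: [7.1, 2.2, -4.1]
opening: 0.003
grip_force: 3.3
```

```bash
python3 steer.py '{"deltas": [[-0.172, 0, -0.088, 0, 0], [-0.344, 0, -0.172, 0, 0], [-0.52, 0, -0.252, 0, 0], [-0.696, 0, -0.328, 0, 0], [-0.876, 0, -0.396, 0, 0]]}'
python3 steer.py '{"deltas": [[-0.16, 0, -0.048, 0, 0], [-0.32, 0, -0.096, 0, 0], [-0.48, 0, -0.14, 0, 0], [-0.64, 0, -0.184, 0, 0], [-0.8, 0, -0.224, 0, 0]]}'
python3 - <<'E'
from cell import env
import cv2
p,d=env.read_camera("scene")
cv2.imwrite("pics/s3.png",cv2.resize(p[90:250,200:380],None,fx=3.7,fy=3.7)[:,:,::-1])
E
```

```text
t: 10.72
eef_pos: [510.3, -56.5, 142.0]
tcp_rot: [3.141, -0.003, 0.218]
ft_force: [6.7, 2.7, -3.9]
opening: 0.005
grip_force: 3.2
t: 11.13
eef_pos: [490.8, -60.7, 147.6]
tcp_rot: [3.141, -0.003, 0.218]
ft_force: [5.5, 2.8, -5.1]
opening: 0.008
grip_force: 3.2
```

View pics/s3.png

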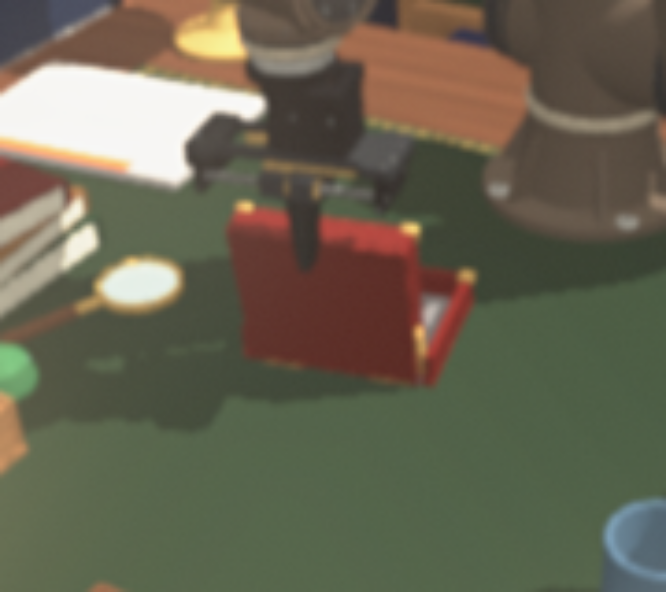

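The leaf is now near upright, about 1.39 rad, with one finger against its outer face. I continue slowly past upright.

Scaled: -9 mm is -0.36, -6 mm is -0.24.

```bash
python3 steer.py '{"deltas": [[-0.12, 0, -0.02, 0, 0], [-0.24, 0, -0.04, 0, 0], [-0.36, 0, -0.06, 0, 0], [-0.48, 0, -0.08, 0, 0], [-0.6, 0, -0.096, 0, 0]]}'
python3 steer.py '{"deltas": [[-0.12, 0, -0.008, 0, 0], [-0.24, 0, -0.02, 0, 0], [-0.36, 0, -0.028, 0, 0], [-0.48, 0, -0.036, 0, 0], [-0.6, 0, -0.04, 0, 0]]}'
python3 steer.py '{"deltas": [[-0.1, 0, 0, 0, 0], [-0.2, 0, 0, 0, 0], [-0.3, 0, 0, 0, 0], [-0.4, 0, 0, 0, 0], [-0.5, 0, 0, 0, 0]]}'
python3 steer.py '{"deltas": [[-0.08, 0, 0, 0, 0], [-0.16, 0, 0, 0, 0], [-0.24, 0, 0, 0, 0], [-0.32, 0, 0, 0, 0], [-0.4, 0, 0, 0, 0]]}'
python3 - <<'E'
from cell import env
import cv2
p,d=env.read_camera("scene");q,_=env.read_camera("top")
a=cv2.resize(p[90:240,210:350],(400,428));b=cv2.resize(q[150:300,310:450],(400,428))
cv2.imwrite("pics/s4.png",cv2.hconcat([a,b])[:,:,::-1])
E
```

```text
t: 11.6
eef_pos: [476.2, -64.0, 150.0]
tcp_rot: [3.141, -0.003, 0.218]
ft_force: [5.6, 3.7, -3.2]
opening: 0.003
grip_force: 3.3
t: 12.02
eef_pos: [461.7, -67.2, 151.1]
tcp_rot: [3.141, -0.004, 0.217]
ft_force: [6.6, 4.1, -2.3]
opening: 0.001
grip_force: 3.6
t: 12.43
eef_pos: [449.5, -69.9, 151.0]
tcp_rot: [3.141, -0.004, 0.217]
ft_force: [7.9, 4.0, -4.4]
opening: 0.004
grip_force: 3.6
t: 12.85
eef_pos: [440.0, -72.3, 151.0]
tcp_rot: [3.14, -0.004, 0.217]
ft_force: [7.7, 2.4, -4.6]
opening: 0.005
grip_force: 3.5
```

View pics/s4.png

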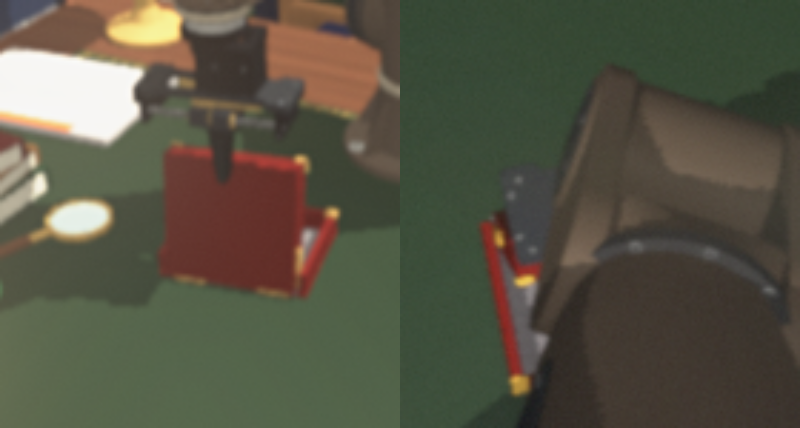

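The leaf is past upright at about 1.73 rad. The arm hides the near leaf from above, so I push a little further and then move away to look.

```bash
python3 steer.py '{"deltas": [[-0.08, 0, 0, 0, 0], [-0.16, 0, 0, 0, 0], [-0.24, 0, 0, 0, 0], [-0.32, 0, 0, 0, 0], [-0.4, 0, 0, 0, 0]]}'
python3 steer.py '{"deltas": [[-0.08, 0, 0, 0, 0], [-0.16, 0, 0, 0, 0], [-0.24, 0, 0, 0, 0], [-0.32, 0, 0, 0, 0], [-0.4, 0, 0, 0, 0]]}'
python3 steer.py '{"deltas": [[0.32, 0, 0, 0, 0], [0.64, 0, 0, 0, 0], [0.64, 0, -1.2, 0, 0], [0.64, 0, -2.4, 0, 0], [0.64, 0, -2.8, 0, 0]]}'
python3 steer.py '{"deltas": [[0, -1.6, 0, 0, 0], [0, -3.2, 0, 0, 0], [0, -4.8, 0, 0, 0], [0, -6.4, 0, 0, 0], [0, -6.8, 0, 0, 0]]}'
python3 - <<'E'
from cell import env
import cv2,numpy as np
i=env.camera_info("wrist");w,dw=env.read_camera("wrist");q,d=env.read_camera("top")
np.savez("t5.npz",p=q,d=d); np.savez("w5.npz",p=w,d=dw,o=i['origin'],a=i['attitude'])
b=cv2.resize(q[150:300,310:450],(400,428));a=cv2.resize(w,(400,250)); a=cv2.copyMakeBorder(a,0,178,0,0,cv2.BORDER_CONSTANT)
cv2.imwrite("pics/s5.png",cv2.hconcat([a,b])[:,:,::-1])
E
```

```text
t: 13.37
eef_pos: [430.3, -74.5, 151.1]
tcp_rot: [3.14, -0.004, 0.218]
ft_force: [7.6, 1.5, -3.3]
opening: 0.006
grip_force: 3.4
t: 13.78
eef_pos: [420.6, -76.7, 151.1]
tcp_rot: [3.14, -0.004, 0.218]
ft_force: [7.2, 2.1, -2.1]
opening: 0.003
grip_force: 3.3
t: 14.2
eef_pos: [436.3, -73.1, 223.7]
tcp_rot: [3.14, -0.003, 0.218]
ft_force: [-0.4, 0.1, -0.9]
opening: 0.005
grip_force: 0.0
t: 14.62
eef_pos: [396.9, 96.8, 220.8]
tcp_rot: [-3.141, -0.0, 0.22]
ft_force: [0.4, -0.0, 0.6]
opening: 0.002
grip_force: 0.0
```

View pics/s5.png

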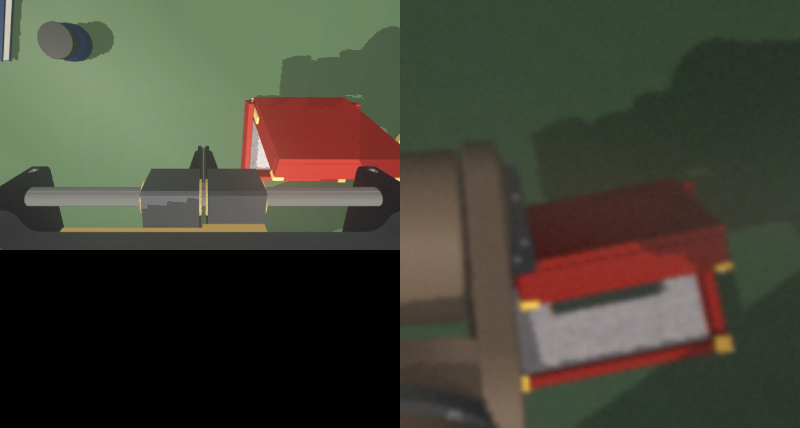

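The top view shows a dark-green strip at crop (610,295), inside the near leaf just beyond the leaning rim. That looks like the plaque's back. I'll check its height by depth, along with the rim's position.

Run:
```python
from cell import env
from h import *
z=np.load("t5.npz"); i=env.camera_info("top"); u=np.array([.9776,.2105]);O=np.array([445,-69.5])
loc=lambda P:np.c_[(P[:,:2]-O)@u,(P[:,:2]-O)@[-u[1],u[0]],P[:,2]]
s=140/400; 
px=[(310+(x-400)*s,150+y*s) for x,y in((570,303),(610,295),(650,290),(610,310),(610,340),(625,284),(530,304),(723,267),(700,190),(620,200))]
print(loc(depthpts(i,z['d'],px)).round(0))
```

```text
[[ -86.   29.   21.]
 [ -86.   -7.   22.]
 [ -89.  -44.   19.]
 [-100.   -6.    9.]
 [-126.   -1.    8.]
 [ -74.   -1.  155.]
 [ -75.   75.  156.]
 [ -75.  -79.  156.]
 [ -10. -111.    3.]
 [  -6.  -29.   50.]]
```

The strip is at z ≈ 20–21 mm, x ≈ -86, so the plaque lies flat with its green back up. The leaf leans at about 1.88 rad. The middle of the rim is too close to the base, so I'll push it back near its right-hand end, where the radius is over 400 mm. I fly over and come down on the robot's side of it.

The manual's scale: shifts go in units of 25 mm and turns go in units of 0.1 rad. Converting my numbers, 40 mm is 1.6, 130 mm is 5.2.

```bash
python3 steer.py '{"deltas": [[0, 1.6, 0, 0, 0], [0, 3.2, 0, 0, 0], [0, 4.8, 0, 0, 0], [0, 5.2, 0, 0, 0], [0, 5.2, 0, 0, 0]]}'
python3 steer.py '{"deltas": [[0, 1.6, 0, 0, 0], [0, 3.2, 0, 0, 0], [0, 4.68, 0, 0, 0], [-1.2, 4.68, 0, 0, 0], [-2.4, 4.68, 0, 0, 0]]}'
python3 steer.py '{"deltas": [[-0.6, 0, 0, 0, 0], [-1.32, 0, 0, 0, 0], [-1.32, 0, 0, 0, 0], [-1.32, 0, 0, 0, 0], [-1.32, 0, 0, 0, 0]]}'
python3 - <<'E'
from cell import env
import numpy as np
s=env.state(); d=s['eef_pos'][:2]-[445,-69.5]; print(s['eef_pos'],s['tcp_rot'],s['joints'],'xl',d@[.9776,.2105],'yl',d@[-.2105,.9776])
E
```

```text
t: 15.13
eef_pos: [426.9, -37.3, 220.3]
tcp_rot: [3.141, 0.0, 0.213]
ft_force: [-0.1, -0.1, -0.3]
opening: 0.006
grip_force: 0.0
t: 15.55
eef_pos: [392.6, -162.4, 219.6]
tcp_rot: [-3.141, 0.001, 0.217]
ft_force: [0.6, 1.1, -0.2]
opening: 0.007
grip_force: 0.0
t: 15.97
eef_pos: [361.3, -168.2, 220.6]
tcp_rot: [3.141, -0.001, 0.218]
ft_force: [0.4, -0.7, 0.6]
opening: 0.006
grip_force: 0.0
[ 361.26980797 -168.24381429  220.58613956] [ 3.14132185e+00 -5.48608776e-04  2.17573704e-01] [-6.02106620e-01  1.58138554e-01  2.06492875e+00  2.72148488e-04
  9.17953033e-01  7.50950823e-01] xl -102.64020863900447 yl -78.90674743071314
```

```bash
python3 steer.py '{"deltas": [[0, -0.2, 0.8, 0, 0], [0, -0.2, 1.6, 0, 0], [0, -0.2, 2.4, 0, 0], [0, -0.2, 3.2, 0, 0], [0, -0.2, 3.2, 0, 0]]}'
python3 steer.py '{"deltas": [[0.16, 0, 0, 0, 0], [0.32, 0, 0, 0, 0], [0.44, 0, 0, 0, 0], [0.56, 0, 0, 0, 0], [0.68, 0, 0, 0, 0]]}'
```

```text
t: 16.38
eef_pos: [359.2, -162.4, 137.9]
tcp_rot: [-3.138, 0.003, 0.219]
ft_force: [0.6, -0.3, 0.1]
opening: 0.006
grip_force: 0.0
t: 16.8
eef_pos: [376.8, -159.7, 141.1]
tcp_rot: [3.141, -0.001, 0.218]
ft_force: [-4.1, -1.6, 0.6]
opening: 0.004
grip_force: 2.6
```

Scaled: 17.6 mm is 0.704, -2 mm is -0.08.

```bash
python3 steer.py '{"deltas": [[0.176, 0, -0.016, 0, 0], [0.352, 0, -0.032, 0, 0], [0.528, 0, -0.048, 0, 0], [0.704, 0, -0.064, 0, 0], [0.88, 0, -0.08, 0, 0]]}'
python3 steer.py '{"deltas": [[0.184, 0, -0.016, 0, 0], [0.368, 0, -0.032, 0, 0], [0.552, 0, -0.048, 0, 0], [0.736, 0, -0.064, 0, 0], [0.92, 0, -0.08, 0, 0]]}'
python3 steer.py '{"deltas": [[0.18, 0, -0.016, 0, 0], [0.36, 0, -0.032, 0, 0], [0.54, 0, -0.048, 0, 0], [0.72, 0, -0.064, 0, 0], [0.9, 0, -0.08, 0, 0]]}'
python3 steer.py '{"deltas": [[0.184, 0, 0, 0, 0], [0.368, 0, 0.004, 0, 0], [0.552, 0, 0.008, 0, 0], [0.736, 0, 0.016, 0, 0], [0.916, 0, 0.028, 0, 0]]}'
python3 steer.py '{"deltas": [[0.18, 0, 0.02, 0, 0], [0.36, 0, 0.048, 0, 0], [0.54, 0, 0.08, 0, 0], [0.72, 0, 0.12, 0, 0], [0.9, 0, 0.164, 0, 0]]}'
```

```text
t: 17.22
eef_pos: [396.4, -154.6, 142.8]
tcp_rot: [-3.14, 0.003, 0.218]
ft_force: [-10.4, -3.3, 8.2]
opening: 0.005
grip_force: 5.4
t: 17.63
eef_pos: [419.3, -149.8, 144.8]
tcp_rot: [-3.141, 0.002, 0.218]
ft_force: [-8.6, -1.0, 6.6]
opening: 0.003
grip_force: 4.2
t: 18.05
eef_pos: [441.2, -144.9, 146.9]
tcp_rot: [-3.141, 0.002, 0.218]
ft_force: [-8.2, -1.8, 6.6]
opening: 0.002
grip_force: 4.5
t: 18.47
eef_pos: [463.9, -140.0, 146.3]
tcp_rot: [-3.141, 0.001, 0.218]
ft_force: [-6.3, -1.3, 7.0]
opening: 0.004
grip_force: 4.2
t: 18.88
eef_pos: [486.0, -135.2, 142.2]
tcp_rot: [-3.141, 0.001, 0.218]
ft_force: [-6.6, -0.6, 6.9]
opening: 0.005
grip_force: 4.0
```

The push works, but at yl ≈ -73 the finger also touches the side wall. I back off a little and shift toward the middle before going on.

Scaled: -20 mm is -0.8, -8 mm is -0.32.

```bash
python3 steer.py '{"deltas": [[-0.32, 0, 0, 0, 0], [-0.32, -0.8, 0, 0, 0], [-0.32, -1.8, 0, 0, 0], [-0.16, -1.8, 0.12, 0, 0], [0.08, -1.8, 0.16, 0, 0]]}'
python3 steer.py '{"deltas": [[0.176, 0, 0.04, 0, 0], [0.352, 0, 0.08, 0, 0], [0.528, 0, 0.128, 0, 0], [0.704, 0, 0.176, 0, 0], [0.88, 0, 0.22, 0, 0]]}'
python3 steer.py '{"deltas": [[0.164, 0, 0.072, 0, 0], [0.328, 0, 0.152, 0, 0], [0.488, 0, 0.236, 0, 0], [0.648, 0, 0.324, 0, 0], [0.808, 0, 0.42, 0, 0]]}'
python3 steer.py '{"deltas": [[0.152, 0, 0.1, 0, 0], [0.304, 0, 0.204, 0, 0], [0.452, 0, 0.312, 0, 0], [0.6, 0, 0.424, 0, 0], [0.74, 0, 0.54, 0, 0]]}'
```

```text
t: 19.3
eef_pos: [478.2, -90.4, 137.8]
tcp_rot: [3.142, -0.0, 0.219]
ft_force: [0.7, -0.0, -0.7]
opening: 0.005
grip_force: 0.0
t: 19.72
eef_pos: [499.1, -86.6, 131.4]
tcp_rot: [-3.14, 0.004, 0.217]
ft_force: [-9.0, -1.8, -3.9]
opening: 0.004
grip_force: 4.2
t: 20.13
eef_pos: [518.9, -82.3, 120.8]
tcp_rot: [-3.14, 0.003, 0.217]
ft_force: [-7.2, -0.4, -0.7]
opening: 0.002
grip_force: 3.5
t: 20.55
eef_pos: [537.1, -78.4, 107.4]
tcp_rot: [-3.14, 0.003, 0.217]
ft_force: [-5.4, -1.0, 0.8]
opening: 0.001
grip_force: 3.3
```

Scaled: 16.3 mm is 0.652, 16.1 mm is 0.644.

```bash
python3 steer.py '{"deltas": [[0.132, 0, 0.124, 0, 0], [0.264, 0, 0.252, 0, 0], [0.396, 0, 0.38, 0, 0], [0.524, 0, 0.512, 0, 0], [0.652, 0, 0.644, 0, 0]]}'
python3 steer.py '{"deltas": [[-0.32, 0, 0, 0, 0], [-0.32, 0, -0.8, 0, 0], [-0.32, 0, -1.8, 0, 0], [0.2, 0, -1.8, 0, 0], [0.72, 0, -1.8, 0, 0]]}'
python3 steer.py '{"deltas": [[0, 0, 0.16, 0, 0], [0, 0, 0.32, 0, 0], [0, 0, 0.48, 0, 0], [0, 0, 0.6, 0, 0], [0, 0, 0.72, 0, 0]]}'
```

```text
t: 20.97
eef_pos: [553.2, -74.9, 91.4]
tcp_rot: [-3.141, 0.003, 0.217]
ft_force: [-7.2, -0.0, 2.1]
opening: 0.003
grip_force: 3.3
t: 21.38
eef_pos: [572.1, -71.3, 138.7]
tcp_rot: [3.14, -0.003, 0.217]
ft_force: [-0.0, -0.3, 0.1]
opening: 0.007
grip_force: 0.0
t: 21.8
eef_pos: [570.7, -70.6, 118.3]
tcp_rot: [-3.141, 0.001, 0.218]
ft_force: [1.0, -0.2, -1.0]
opening: 0.004
grip_force: 0.0
```

Scaled: 14 mm is 0.56, 5 mm is 0.2.

```bash
python3 steer.py '{"deltas": [[0, 0, 0.12, 0, 0], [0.08, 0, 0.24, 0, 0], [0.2, 0, 0.4, 0, 0], [0.32, 0, 0.56, 0, 0], [0.44, 0, 0.72, 0, 0]]}'
python3 steer.py '{"deltas": [[0.108, 0, 0.172, 0, 0], [0.208, 0, 0.344, 0, 0], [0.304, 0, 0.52, 0, 0], [0.388, 0, 0.692, 0, 0], [0.468, 0, 0.864, 0, 0]]}'
python3 steer.py '{"deltas": [[0.08, 0, 0.176, 0, 0], [0.152, 0, 0.352, 0, 0], [0.216, 0, 0.528, 0, 0], [0.272, 0, 0.704, 0, 0], [0.32, 0, 0.88, 0, 0]]}'
```

```text
t: 22.22
eef_pos: [582.3, -68.0, 100.8]
tcp_rot: [-3.142, 0.0, 0.218]
ft_force: [-3.3, -1.6, 4.6]
opening: 0.008
grip_force: 2.1
t: 22.63
eef_pos: [594.5, -65.4, 79.3]
tcp_rot: [3.141, -0.002, 0.218]
ft_force: [-0.2, 0.6, 5.6]
opening: 0.004
grip_force: 2.9
t: 23.05
eef_pos: [602.9, -63.6, 57.5]
tcp_rot: [3.141, -0.003, 0.218]
ft_force: [2.8, 2.2, 7.0]
opening: 0.007
grip_force: 3.2
```

Scaled: 14.5 mm is 0.58, 12 mm is 0.48.

```bash
python3 steer.py '{"deltas": [[0.02, 0, 0.12, 0, 0], [0.032, 0, 0.24, 0, 0], [0.04, 0, 0.36, 0, 0], [0.04, 0, 0.48, 0, 0], [0.04, 0, 0.58, 0, 0]]}'
python3 steer.py '{"deltas": [[0, 0, 0.06, 0, 0], [0, 0, 0.12, 0, 0], [0, 0, 0.18, 0, 0], [0, 0, 0.24, 0, 0], [0, 0, 0.28, 0, 0]]}'
python3 steer.py '{"deltas": [[0, 0, 0.024, 0, 0], [0, 0, 0.048, 0, 0], [0, 0, 0.072, 0, 0], [0, 0, 0.096, 0, 0], [0, 0, 0.096, 0, 0]]}'
```

```text
t: 23.47
eef_pos: [604.5, -63.5, 43.2]
tcp_rot: [3.14, -0.005, 0.218]
ft_force: [5.0, 1.6, 6.3]
opening: 0.004
grip_force: 3.1
t: 23.88
eef_pos: [604.4, -63.5, 36.3]
tcp_rot: [3.14, -0.004, 0.218]
ft_force: [4.1, 1.5, 6.1]
opening: 0.005
grip_force: 3.4
t: 24.3
eef_pos: [604.5, -63.5, 36.0]
tcp_rot: [3.14, -0.005, 0.218]
ft_force: [-1.7, 2.2, 27.7]
opening: 0.003
grip_force: 13.6
```

The rim stops firmly at z = 36.0, so the leaf is flat. I back away and check from above.

Scaled: -150 mm is -6, -110 mm is -4.4.

```bash
python3 steer.py '{"deltas": [[0, 0, -0.4, 0, 0], [0, 0, -1.2, 0, 0], [0, 0, -2.8, 0, 0], [0, 0, -4.4, 0, 0], [0, 0, -6, 0, 0]]}'
python3 steer.py '{"deltas": [[0, -1.6, -0.8, 0, 0], [0, -3.2, -0.8, 0, 0], [0, -4.8, -0.8, 0, 0], [0, -6.4, -0.8, 0, 0], [0, -8, -0.8, 0, 0]]}'
python3 steer.py '{"deltas": [[0, -1.6, 0, 0, 0], [0, -3.2, 0, 0, 0], [0, -3.2, 0, 0, 0], [0, -3.2, 0, 0, 0], [0, -3.2, 0, 0, 0]]}'
python3 - <<'E'
from cell import env
from h import *
s=env.state(); print(s['eef_pos'],s['ft_force'])
q,d=env.read_camera("top"); i=env.camera_info("top"); u=np.array([.9776,.2105]);O=np.array([445,-69.5])
loc=lambda P:np.c_[(P[:,:2]-O)@u,(P[:,:2]-O)@[-u[1],u[0]],P[:,2]]
print(loc(depthpts(i,d,[(333.5,167),(391.8,155.7),(362.5,161.6),(369,190),(375,230),(385,250),(365,238),(395,232)])).round(0))
o=np.load("top0.npz")['p']; print('changed elsewhere', [ (n,np.abs(q[y0:y1,x0:x1].astype(int)-o[y0:y1,x0:x1]).mean().round(1)) for n,(x0,y0,x1,y1) in dict(glass=(455,178,500,255),pw=(465,148,497,176),mug=(200,128,244,178),ink=(202,200,232,226),note=(114,145,190,236)).items()])
a=cv2.resize(q[140:300,320:440],(450,600));cv2.imwrite("pics/s6.png",cv2.hconcat([a,])[:,:,::-1])
E
```

```text
t: 24.72
eef_pos: [602.3, -63.3, 184.6]
tcp_rot: [-3.141, 0.0, 0.218]
ft_force: [0.3, -0.6, -0.2]
opening: 0.007
grip_force: 0.0
t: 25.13
eef_pos: [558.7, 133.6, 203.4]
tcp_rot: [-3.141, -0.001, 0.217]
ft_force: [1.4, 1.2, -0.4]
opening: 0.007
grip_force: 0.0
t: 25.55
eef_pos: [541.9, 209.9, 203.1]
tcp_rot: [-3.142, 0.0, 0.219]
ft_force: [0.3, -1.1, 0.5]
opening: 0.005
grip_force: 0.0
[541.90249137 209.85976751 203.13865385] [ 0.31292005 -1.10163356  0.5066071 ]
[[154.  75.  37.]
 [154. -78.  36.]
 [153.  -1.  37.]
 [ 81.  -6.  10.]
 [-24.   1.  20.]
 [-79. -13.  22.]
 [-39.  31.  22.]
 [-39. -47.  23.]]
changed elsewhere [('glass', np.float64(12.7)), ('pw', np.float64(2.3)), ('mug', np.float64(29.6)), ('ink', np.float64(30.7)), ('note', np.float64(4.5))]
```

View pics/s6.png

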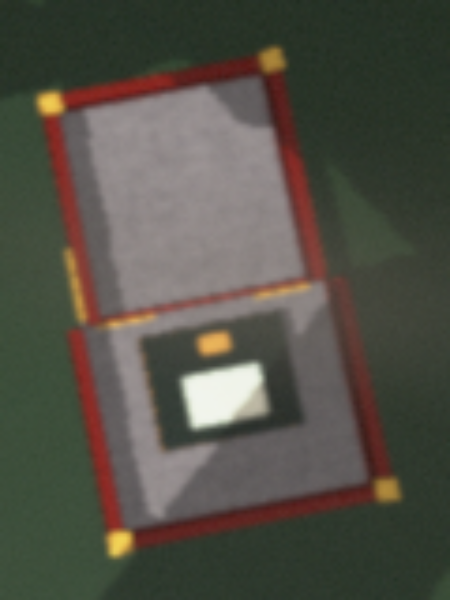

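The picture shows the plaque face down in the near leaf, with its white label at (225,395). The far leaf is empty and flat, its corners at z ≈ 36–37 mm. The arm is over open desk touching nothing; it never came near the mug or ink, so the change there is the arm and its shadow.

```bash
python3 -c "
from cell import env
print(env.job_done())"
```

```text
the job is handed in; nothing more can be done
None
```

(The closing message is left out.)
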